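# Load the substrate carrier into the coating fixture

## Robot

A 6-joint arm with a two-finger parallel gripper is mounted at the origin on a cart in front of the work surface, level with it; the furniture and walls round the work are solid. World frame = base frame: x ahead of the robot, y to its left, z up, the work surface at z = 0. Lengths are in m, angles in rad, forces in N, time in s.
With the tool pointing down it reaches from about 0.375 to 0.9 m from the base axis. Payload 3.1 kg.
Tool frame: the origin (TCP) lies at the very end of the fingers, on their centre line; the grasp point (between the pads) lies 19 mm behind it; z points along the fingers, y is the line along which they close (so a half turn about z gives the same grasp; the last joint's range is limited). The gripper opens to 85 mm and grips with 20 to 120 N. Pads are 22 mm wide; open, the fingers measure 114 mm over their backs; the gripper's body (76 mm by 85 mm) begins 54 mm behind the grasp point. The pads swing forward as they close: fully open they stand 13 mm farther back than shut.
Start: joints at [-1.391, 0.527, 1.433, -0, 1.181, -0.178], TCP at [0.219, -0.585, 0.231] pointing down, gripper open.
Joint ranges: [-3.08, 3.08], [-0.75, 2.2], [0.22, 2.44], [-1.43, 4.57], [0, 2.65], [-2.85, 2.85]. Speed limits (rad/s): [2.79, 2.79, 3.14, 3.14, 3.14, 3.14].

## Interface

Orientations are given as a unit quaternion [x, y, z, w].
In Python, from station import sense, snapshot, camera_params, sign_off gives the robot as it stands.
- The arm moves only by the shell command python3 -m handwheel 'ROWS' [OPENING] [FORCE]. ROWS is JSON, a list that holds one entry, the list of rows, each a list of 4 numbers: the shift along the tool's x, y, z in units of 25 mm (1.0 is 25 mm), then the turn about the tool's z in units of 6 degrees (1.0 is 6 degrees). A call has 1 to 20 rows; each row shifts and turns the commanded pose from where the row before left it, along the tool's axes as they then stand; what a row does not reach is not made up. A row lasts 1/8 s, in which the tool goes at most 62.5 mm and 10.7 degrees, less where a joint would pass 70% of its speed; a pose out of reach is approached as far as the arm can. A call is refused whole if a number of a shift passes 1 or a number of a turn 1, either way. A call with a gripper value outside its range is refused whole. OPENING is the finger opening in mm, from 0 to 85.4, set as the call begins (- or left out, the last holds). The fingers move at their own pace and stop on an object; FORCE is the grip in N (left out, the last holds). Time passes only in rows, so rows that do not move let the fingers close. It gives the time, the measured TCP pose, the force, the opening and the grip force at its end, in the units of the state.
- sense(): the state, without advancing time (a new reading comes with each control period).
- snapshot(name): name is "scene" or "side" or "wrist"; returns (picture, depth): 384x512x3 uint8, red, green, blue; 384x512 float32, m along the optical axis (not along the pixel's ray), 0 where there is no reading.
- camera_params(name): a dict with "mtx" (3x3 intrinsics, pixels), "extrinsics" (4x4, takes a point from camera to world coordinates); the wrist camera has in their place "hand_eye" (4x4, takes a point from camera to tool coordinates, whose origin is the TCP and whose axes are the flange's). Camera axes: x right, y up, looking along -z (the intrinsics and any distortion apply to the point x, -y, -z); pixel columns grow to the right and rows downward; lengths in m; the calibration is good to about 2 mm. A picture is of the moment at which its call begins: read the wrist's pose just before it. camera_params takes no time and is no camera call.
- sign_off(): hands the job in; it is judged then, once.
The state is a dict: "t": time; "q": joint angles; "qd": joint speeds; "tau": joint torques, N m; "tcp_pos": TCP position; "tool_rot": TCP orientation; "force": force on the tool from outside, world axes, zero at the start; "ft_torque": the same for the moment, N m; "finger_gap": opening from 0.0 (shut) to 1.0 (fully open); "gripper_force": force on a finger pad.
Only numpy, scipy, OpenCV 4.12 (cv2) and the standard library are available. Lean on these libraries where they do the work, as an engineer would, in place of code of your own. Each camera call takes 0.05 s, during which the arm holds its last target. There are 200 camera calls.

## Task

Load the substrate carrier into its fixture: slide it along the apron so that its leading end tips down into the pocket and goes in under the lip, until the whole carrier lies flat on the pocket floor. Then flip the sprung hold-down bar over so that it snaps down and rests across the carrier. Leave the petri dish, the green-capped bottle and the carton where they stand.

Things in the scene. Friction and masses are not known exactly. Their poses are not given: they have to be found in the camera images.
- fixture: Loading fixture: low metal block 165 long (x) x 69 wide (y), fixed. Origin: in its underside, on the coater top; x from apron to lip (points ahead and left), z up. Offsets here in mm in this frame. Apron: flat top at z 20, x -84 to -4, y +-34.5. Pocket: x -4 to 72, y +-26.5, floor z 8. Rails 8 thick beside the pocket, tops z 28. Left bracket x 0 to 24, y 34 to 62, up to z 43.
- apron_edge (a point): Middle of the step where the apron ends and the pocket begins, fixture (-4, 0, 20): vertical drop of 12 to the pocket floor. Two thin guide strips (tops z 28.5) stand on the apron before it, narrowing from y +-31 at x -22 to y +-26.5 at x -4. Behind x -24 the apron is open on three sides.
- pocket_floor (a point): Middle of the pocket floor, fixture (34, 0, 8). The carrier's underside centre comes to within 2 mm of this point when home.
- lip_edge (a point): Middle of the lip's lower edge, fixture (66, 0, 28.5). The steel lip overhangs the pocket from here to the end face at x 72; its top is at z 33.5. Mouth from step to lip is 70, less than the carrier's 72: the carrier cannot drop in level, its far end must dip under the lip first, then its near end drops behind the step.
- carrier: Substrate carrier, plain aluminium slab 72 (x) x 50 x 18 with two glass slides in its top, about 0.18 kg, loose. Origin: centre of its underside. Starts level on the apron, about square to it, its leading end near the step. Pushed from behind it tips nose down over the step once half overhangs, and drops flat when its near end passes the step; its top is then at fixture z 26.
- hold_down (a joint): Angle of the hold-down bar. 0 (start) = open, leaning 0.35 rad outward (to fixture +y, the robot's side) from upright; 0.35 upright; about 1.92 down across the carrier, pad pressing on its top at fixture (12, 0); 1.99 stop without carrier. Over-centre spring: below 0.85 it swings back open, above 0.85 it snaps shut by itself. Takes about 4 N near the bar's end.
- bar_hinge (a point): Hinge of the hold-down bar, fixture (12, 46, 36), axis along the fixture's x. Bar 14 wide along x, 8 thick, with a round black grip of 16 diameter on its last 30 mm.
- bar_end (a point): Free end of the hold-down bar, on its axis, 85 from the hinge. Bar open: about 116 above the coater top and 75 from the fixture's middle line on the +y side; bar down: 36 above the coater top and 39 beyond the middle line.
- bell_axis (a point): Foot of the axis of the coater's upright bell jar, on the coater top; fixed, keep the arm clear. Its round base is 342 in diameter and 139 high, the glass above it 320 in diameter, up to 480; two knobs stick out of the base towards the robot by up to 35.
- petri_dish: Clear round petri dish 70 in diameter x 17 high, bystander. Origin: centre of its underside.
- green_bottle: White bottle with a green screw cap, 41 in diameter x 82 high, bystander. Origin: centre of its underside.
- carton: Brown card carton 112 (x) x 66 x 40 high, bystander. Origin: centre of its underside.

How it is judged:
By the outcome, as a careful person would: the job done as asked, in the order asked, and still so for the second after the job is handed in, with the robot touching nothing.
It also fails if it takes over 50 s, if anything falls off the work surface, if the arm or the gripper's body presses on something with over 40 N, if the wrist force passes 120 N, or if a joint passes its speed limit or range.

## Working session

There is one attempt and no reset: what is moved stays moved. The work goes in short steps, Python scripts to look and compute and a shell command to move; the robot and the scene stay as the last step left them, time stands still between calls to the robot, and variables do not carry over. Pictures are saved under pics/ and viewed, at most 10 in all, crops included, and the job is handed in when it is done.

```bash
mkdir -p pics; python3 - <<'E'
from station import *
import cv2,numpy as np
s=sense();print(s)
for n in("scene","side"):
    p,d=snapshot(n);cv2.imwrite(f"pics/{n}0.png",p[:,:,::-1]);np.savez(f"pics/{n}0.npz",p=p,d=d)
    c=camera_params(n);print(n,c)
print(camera_params("wrist"))
E
```

```text
{'t': 0.0, 'q': array([-1.39148045e+00,  5.28493153e-01,  1.43390690e+00,  5.75031001e-05,
        1.18139984e+00, -1.78539504e-01]), 'qd': array([-0.00174927, -0.00026234,  0.00069602, -0.00010114,  0.00072797,
        0.00147697]), 'tau': array([ 4.26637971e-04, -4.42348516e+01, -1.78026778e+01, -1.21793842e-04,
        8.56889295e-03, -9.62440538e-06]), 'tcp_pos': array([ 0.21880597, -0.58468218,  0.23031558]), 'tool_rot': array([ 9.84036451e-01,  1.77963606e-01,  2.61586904e-05, -1.10362684e-03]), 'force': array([ 0.35002699,  0.67746847, -0.08357861]), 'ft_torque': array([ 0.02881467, -0.00652876,  0.06809174]), 'gripper_force': 0.0, 'finger_gap': 1.0052279964844624}
scene {'mtx': array([[403.0916372 ,   0.        , 249.01397274],
       [  0.        , 403.0916372 , 193.2488482 ],
       [  0.        ,   0.        ,   1.        ]]), 'extrinsics': array([[-0.43983129,  0.67511775, -0.59225371, -0.05754627],
       [-0.89807913, -0.33175464,  0.28877802,  0.48986749],
       [-0.00152375,  0.6589043 ,  0.75222523,  0.87435375],
       [ 0.        ,  0.        ,  0.        ,  1.   
[... 254 characters left out ...]
      [-0.02434512,  0.84018734, -0.54174952, -0.26362005],
       [ 0.01061968,  0.54209691,  0.84024887,  0.81904285],
       [ 0.        ,  0.        ,  0.        ,  1.        ]])}
{'mtx': array([[336.43120867,   0.        , 252.39488963],
       [  0.        , 336.43120867, 198.12488685],
       [  0.        ,   0.        ,   1.        ]]), 'hand_eye': array([[ 2.59362811e-04,  9.59792044e-01,  2.80711891e-01,
         7.08498045e-02],
       [ 9.99999932e-01, -1.75279801e-04, -3.24641164e-04,
        -7.44493751e-04],
       [-2.62384882e-04,  2.80711956e-01, -9.59792024e-01,
        -1.43691306e-01],
       [ 0.00000000e+00,  0.00000000e+00,  0.00000000e+00,
         1.00000000e+00]])}
```

View pics/scene0.png

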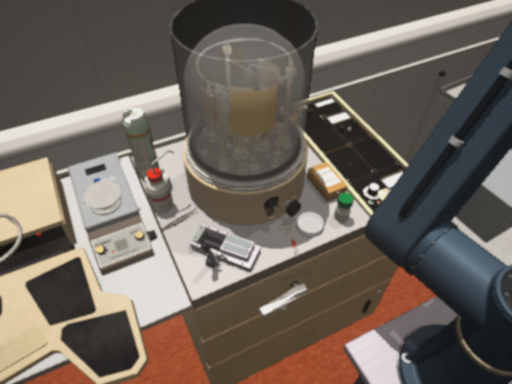

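View pics/side0.png

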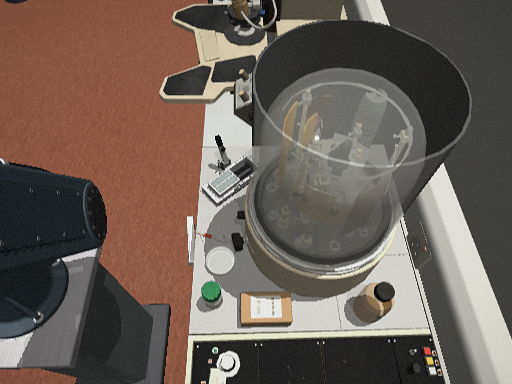

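The scene view shows the fixture at about (225,245), with the open bar at (212,260), the dish at (310,223), the bottle at (344,205) and the carton at (327,180). In the side view the fixture is at (230,180) and the bar at (220,150). I'll take closer crops and get positions from depth.

```bash
cat > h.py <<'E'
import numpy as np,cv2
from station import *
def pts(n,p,d,pose=None):
    c=camera_params(n);K=c["mtx"];v,u=np.mgrid[:384,:512]
    P=np.stack([(u-K[0,2])/K[0,0]*d,-(v-K[1,2])/K[1,1]*d,-d,np.ones_like(d)],-1)
    E=c["extrinsics"] if pose is None else pose@c["hand_eye"]
    return (P@E.T)[...,:3]
def ray(n,u,v,z,pose=None):
    c=camera_params(n);K=c["mtx"];E=c["extrinsics"] if pose is None else pose@c["hand_eye"]
    r=E[:3,:3]@[(u-K[0,2])/K[0,0],-(v-K[1,2])/K[1,1],-1];o=E[:3,3]
    return o+r*(z-o[2])/r[2]
E
python3 - <<'E'
from h import *
a=np.load("pics/side0.npz");b=np.load("pics/scene0.npz")
A=cv2.resize(a["p"][125:215,190:270],None,fx=6,fy=6,interpolation=2)
B=cv2.resize(b["p"][215:285,180:270],None,fx=6,fy=6,interpolation=2)
cv2.imwrite("pics/cA.png",A[:,:,::-1]);
cv2.imwrite("pics/cB.png",B[:,:,::-1])
for n,f,(r0,r1,c0,c1) in(("side",a,(125,215,190,270)),("scene",b,(215,285,180,270))):
    P=pts(n,f["p"],f["d"])[r0:r1,c0:c1]
    print(n,"zhist",np.histogram(P[...,2],np.arange(-.02,.13,.005)))
    for r in range(0,r1-r0,6): print(r+r0,(P[r,::6,2]*1000).astype(int))
E
```

```text
side zhist (array([ 894,   45,    7, 1346,  501,  240,   83,  231,  136,  134,  132,
        377,   30,    9,   15,   11,   10,    7,    6,   12,   27,   24,
         11,   10,   10,   13,   18,    5,    0]), array([-2.00000000e-02, -1.50000000e-02, -1.00000000e-02, -5.00000000e-03,
        3.46944695e-18,  5.00000000e-03,  1.00000000e-02,  1.50000000e-02,
        2.00000000e-02,  2.50000000e-02,  3.00000000e-02,  3.50000000e-02,
        4.00000000e-02,  4.50000000e-02,  5.00000000e-02,  5.50000000e-02,
        6.00000000e-02,  6.50000000e-02,  7.00000000e-02,  7.50000000e-02,
        8.00000000e-02,  8.50000000e-02,  9.00000000e-02,  9.50000000e-02,
        1.00000000e-01,  1.05000000e-01,  1.10000000e-01,  1.15000000e-01,
        1.20000000e-01,  1.25000000e-01]))
125 [-879 -880 -873  -17  -12  -16  -16  -17  -17  -14   42  429  456  467]
131 [-874 -876 -876  -16  -15  -17  -18  -17  -15  -18  -17  418  444  457]
137 [-877 -876 -867  -18  -18  111  -18  -16  -16  -15  -16  406  430  446]
143 [-880 -882 -876  -17  -20  100  -19  -19  -19  -16  -17  393  417  435]
149 [-874 -879   -2
[... 1566 characters left out ...]
0000e-01,  1.25000000e-01]))
215 [ 0  4  0 -2  1  8 17 28 36 40 41 45 42 38 32]
221 [  3   0   0 874   0  -2   0   4  10  14  17  16  15  15   7]
227 [ 0  0 -1 -2 34 30 -1 -3 -1  0 -1  0 -1  0 -2]
233 [ 0  2 -1 35  7  6 17 26 27  0 -4  0  0  1  0]
239 [ 1  0 33 34  7  8  8  5 36 38 37  0  0  1  1]
245 [  0   0  21  29 113   5   4  39  36  36  35  37  37  -1   2]
251 [-3  1  1  4 16 80 27 29 37 38 38 37 20 18 -2]
257 [-1  1 -1  2  0 22 46 20 16 18 30 37 17 -2 -2]
263 [-3 -3 -1  0  0 19 25 -1  3 12 18 21 17 -1 -2]
269 [ 0  1 -1  1  0  0  1  1  2 -2 -1  5  0 -1 -2]
275 [-40  -2   1   1  -2   0  -1  -1   2 874  -1   1  -2 -12 -28]
281 [-21   2   0   0   1   1   1   1   0   1  -2 -18 -33 -44 -62]
```

View pics/cA.png

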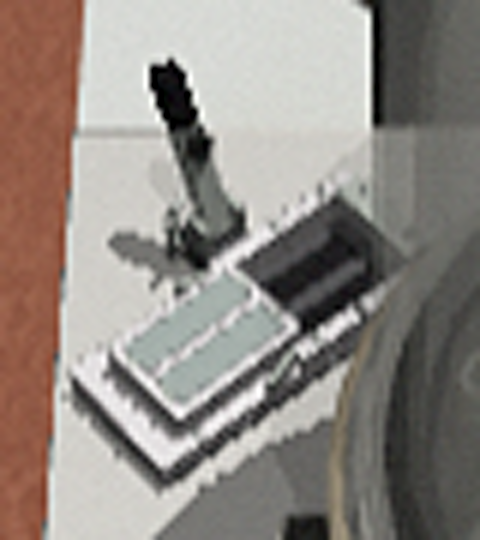

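View pics/cB.png

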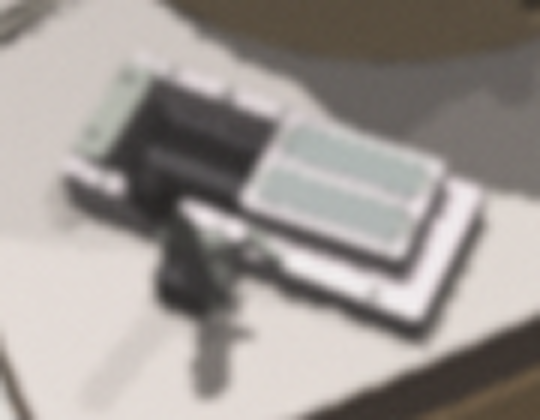

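The crops show the carrier's bright rim on the apron. Apron rear corners are at side px (202,189) and (217.5,204), and scene px (251,269) and (261,249). The bar leans toward the robot, with a black grip.

```bash
python3 - <<'E'
from h import *
def rect(X):
    r=cv2.minAreaRect((X*1000).astype(np.float32));b=cv2.boxPoints(r);return r,b.round(1).tolist()
for n,R in(("side",(125,215,190,262)),("scene",(215,285,180,270))):
    f=np.load(f"pics/{n}0.npz");P=pts(n,f["p"],f["d"]);z=P[...,2]
    W=np.zeros(z.shape,bool);W[R[0]:R[1],R[2]:R[3]]=1
    for nm,lo,hi in(("carrier",.0335,.042),("block",.004,.06),("bar",.05,.125)):
        m=(W&(z>lo)&(z<hi)).astype(np.uint8)
        k,l,st,_=cv2.connectedComponentsWithStats(m,connectivity=4)
        for i in np.argsort(-st[1:,4])[:2]+1:
            if st[i,4]<25: continue
            X=P[l==i]; print(n,nm,st[i],rect(X[:,:2]),"zmed",np.median(X[:,2]))
            if nm=="bar":
                t=X[X[:,2]>np.percentile(X[:,2],85)];print("  top",t.mean(0),X[:,2].max())
for n,u,v,z in(("side",202,189.2,.02),("side",217.5,203.7,.02),("scene",250.8,269.2,.02),("scene",260.8,249.2,.02),("scene",191.7,242.5,.028),("scene",201.7,225.8,.0335)): print(n,u,v,ray(n,u,v,z).round(4))
E
```

```text
side carrier [208 169  32  27 416] (((460.7709655761719, 270.30548095703125), (72.20378875732422, 50.94157028198242), 40.93703842163086), [[416.79998779296875, 265.8999938964844], [450.20001220703125, 227.39999389648438], [504.70001220703125, 274.70001220703125], [471.3999938964844, 313.20001220703125]]) zmed 0.03651803032325146
side carrier [221 158  10   8  31] (((463.9771728515625, 334.559814453125), (24.210220336914062, 13.477909088134766), 39.002445220947266), [[450.29998779296875, 332.20001220703125], [458.79998779296875, 321.70001220703125], [477.6000061035156, 336.8999938964844], [469.1000061035156, 347.3999938964844]]) zmed 0.03969612493787844
side block [ 202  154   50   52 1439] (((476.14678955078125, 301.68988037109375), (166.57017517089844, 95.58534240722656), 40.439186096191406), [[381.79998779296875, 284.0], [443.79998779296875, 211.3000030517578], [570.5, 319.29998779296875], [508.5, 392.1000061035156]]) zmed 0.024581562825515713
side bar [215 135  12  26 146] (((453.72479248046875, 348.3519287109375), (23.81770133972168, 35.84817886352539), 10.430542945861816), [[438
[... 1803 characters left out ...]
140625, 289.20001220703125], [577.2000122070312, 304.0]]) zmed 0.021477465500129078
scene bar [201 243  17  13 100] (((449.6227722167969, 348.1719055175781), (16.837175369262695, 34.88914489746094), 15.881624221801758), [[436.79998779296875, 362.6000061035156], [446.29998779296875, 329.1000061035156], [462.5, 333.70001220703125], [452.8999938964844, 367.29998779296875]]) zmed 0.09887707850320598
  top [0.44734852 0.35659599 0.11625223] 0.1185595879978193
side 202 189.2 [0.4024 0.2567 0.02  ]
side 217.5 203.7 [0.4452 0.211  0.02  ]
scene 250.8 269.2 [0.3939 0.2654 0.02  ]
scene 260.8 249.2 [0.4343 0.2175 0.02  ]
scene 191.7 242.5 [0.5243 0.3673 0.028 ]
scene 201.7 225.8 [0.5579 0.3264 0.0335]
```

```bash
python3 - <<'E'
from h import *
for n in("side","scene"):
    f=np.load(f"pics/{n}0.npz");P=pts(n,f["p"],f["d"]);z=P[...,2]
    m=(z>.05)&(z<.125)&(P[...,0]>.5)&(P[...,0]<.95)&(P[...,1]>-.05)&(P[...,1]<.32)
    X=P[m][:,:2]
    for _ in range(8):
        s=np.linalg.lstsq(np.c_[2*X,np.ones(len(X))],(X**2).sum(1),rcond=None)[0];r=np.sqrt(s[2]+s[0]**2+s[1]**2)
        e=abs(np.hypot(*(X-s[:2]).T)-r);X=X[e<max(.003,np.percentile(e,80))]
    print(n,s[:2],r,len(X))
E
python3 -m handwheel '[[[1,-0.9,0,0],[1,-0.9,0,0],[1,-0.9,0,0],[1,-0.9,0,0],[1,-0.9,0,0],[1,-0.9,0,0],[1,-0.9,0,0],[1,-0.9,0,0],[1,-0.9,0,0],[1,-0.9,0,0],[1,-0.9,0,0],[1,-0.9,0,0],[1,-0.9,0,0]]]' 0 40
```

```text
side [0.71205796 0.1454779 ] 0.19271058442134104 784
scene [0.73546997 0.1248898 ] 0.22015328288559993 980
t: 1.72
tcp_pos: [0.4211, -0.1964, 0.2311]
tool_rot: [0.984, 0.178, -0.0, -0.0]
force: [-0.3, 0.6, 1.5]
finger_gap: 0.0
gripper_force: 0.0
```

```bash
python3 -m handwheel '[[[0.42,-0.98,0,-0.2],[0.45,-0.97,0,-0.2],[0.47,-0.96,0,-0.2],[0.49,-0.95,0,-0.2],[0.51,-0.94,0,-0.2],[0.53,-0.93,0,-0.2],[0.55,-0.92,0,-0.2],[0.57,-0.91,0.1,-0.2],[0.59,-0.9,0.1,-0.2],[0.61,-0.88,0.1,-0.2],[0.63,-0.87,0.1,-0.2],[0.65,-0.85,0.1,-0.2],[0.67,-0.84,0.1,-0.2],[0.69,-0.82,0.1,-0.2],[0.70,-0.81,0.1,-0.2],[0.72,-0.79,0.1,-0.2],[0.73,-0.78,0.1,-0.15],[0,0,0,0],[0,0,0,0]]]' 0 40
python3 - <<'E'
from h import *
from scipy.spatial.transform import Rotation as R
s=sense();T=np.eye(4);T[:3,:3]=R.from_quat(s["tool_rot"]).as_matrix();T[:3,3]=s["tcp_pos"]
p,d=snapshot("wrist");np.savez("pics/w1.npz",p=p,d=d,T=T)
cv2.imwrite("pics/w1.png",cv2.resize(p,(768,576),interpolation=2)[:,:,::-1])
P=pts("wrist",p,d,T);z=P[...,2];x,y=P[...,0],P[...,1]
print(T.round(4))
reg=(np.hypot(x-.485,y-.292)<.13)
for nm,lo,hi in(("carrier",.0345,.0405),("apron",.017,.0225),("rail",.026,.0305),("block",.008,.032),("bar",.05,.125)):
    m=(reg&(z>lo)&(z<hi)).astype(np.uint8)
    k,l,st,_=cv2.connectedComponentsWithStats(m,connectivity=4)
    for i in np.argsort(-st[1:,4])[:3]+1:
        if st[i,4]<40: continue
        r=cv2.minAreaRect((P[l==i][:,:2]*1000).astype(np.float32));print(nm,st[i],np.round(r[0],1),np.round(r[1],1),round(r[2],2),cv2.boxPoints(r).round(1).tolist(),np.median(z[l==i]))
E
```

```text
t: 4.1
tcp_pos: [0.4471, 0.2562, 0.2061]
tool_rot: [0.938, 0.347, -0.001, 0.0]
force: [-0.6, -0.6, 0.1]
finger_gap: -0.001
gripper_force: 0.0
[[ 7.592e-01  6.509e-01 -9.000e-04  4.471e-01]
 [ 6.509e-01 -7.592e-01 -7.000e-04  2.562e-01]
 [-1.200e-03 -0.000e+00 -1.000e+00  2.061e-01]
 [ 0.000e+00  0.000e+00  0.000e+00  1.000e+00]]
carrier [ 222  116   56   79 3723] [460.7 271.5] [72.2 50. ] 41.83 [[417.1000061035156, 266.0], [450.5, 228.8000030517578], [504.29998779296875, 276.8999938964844], [470.8999938964844, 314.20001220703125]] 0.03941938867881961
carrier [219  21  60  20 555] [540.8 342.1] [14.6 49.9] 39.64 [[519.2999877929688, 356.70001220703125], [551.2000122070312, 318.20001220703125], [562.4000244140625, 327.5], [530.5, 366.0]] 0.03515818519263997
carrier [337   5  13 137 217] [566.1 255.3] [112.3   9.6] 46.17 [[523.7999877929688, 218.10000610351562], [530.7000122070312, 211.5], [608.5, 292.5], [601.5999755859375, 299.20001220703125]] 0.03772068128187944
apron [ 213  122   71   81 1471] [451.2 266.7] [80.  68.9] 40.04 [[398.3999938964844, 267.3999938964844], [442.700012207031
[... 743 characters left out ...]
18.0999755859375, 381.5]] 0.012046539559411762
block [330   0  40 180 950] [558.  237.3] [161.3  21. ] 52.95 [[501.1000061035156, 179.3000030517578], [517.7999877929688, 166.60000610351562], [615.0, 295.3999938964844], [598.2999877929688, 308.0]] 0.02087304744479651
bar [ 341    0   73  211 5503] [554.9 234.9] [155.9  19.5] 54.27 [[501.5, 177.3000030517578], [517.2999877929688, 165.89999389648438], [608.2999877929688, 292.5], [592.5, 303.8999938964844]] 0.0944336151019427
bar [ 126   94   69   37 1426] [448.2 348.4] [28.2 34.9] 34.24 [[426.70001220703125, 354.8999938964844], [446.29998779296875, 326.0], [469.70001220703125, 341.8999938964844], [450.0, 370.79998779296875]] 0.10135700992328235
```

View pics/w1.png

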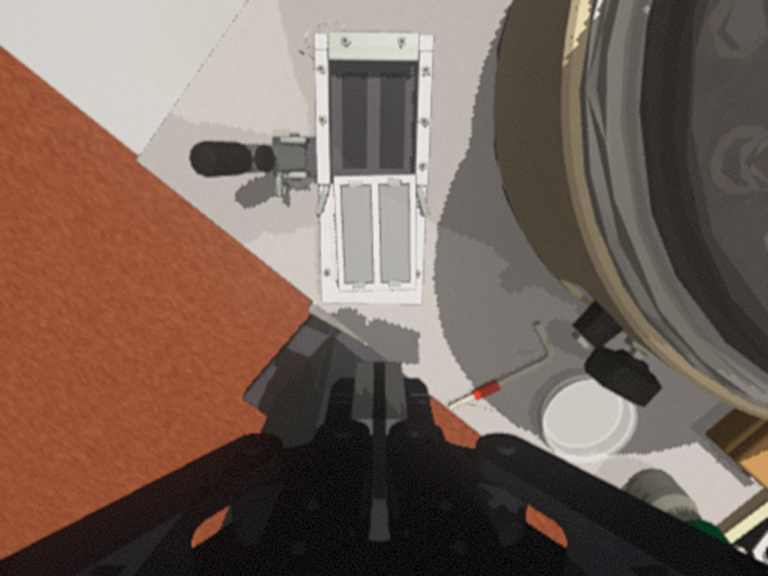

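The wrist view shows the carrier at px (252,156) of the full image, slightly toward −y and yawed. Fixture origin is (484.9, 295.0) mm with yaw 40.0°. The carrier sits at fixture (−33.6, −2.5), yawed +1.8°. I'll centre it by gently closing the fingers on its rear part, then push.

```bash
python3 -m handwheel '[[[0.05,-0.1,0.2,0.1],[0,-0.12,0.5,0],[0,0,0.8,0],[0,0,0.8,0],[0,0,0.8,0],[0,0,0.8,0],[0,0,0.8,0],[0,0,0.8,0],[0,0,0.8,0],[0,0,0.6,0],[0,0,0.38,0],[0,0,0,0],[0,0,0,0]]]' 85 20
python3 - <<'E'
from h import *
p,d=snapshot("side");cv2.imwrite("pics/s2.png",cv2.resize(p[100:230,150:320],None,fx=4,fy=4,interpolation=2)[:,:,::-1])
s=sense();r=np.array(s["tcp_pos"])*1000-[484.9,295,0];c,q=.766,.6428;print("fixture",r[0]*c+r[1]*q,-r[0]*q+r[1]*c,r[2],s["force"])
E
```

```text
t: 5.78
tcp_pos: [0.4453, 0.2619, 0.0247]
tool_rot: [0.94, 0.342, 0.0, 0.0]
force: [0.7, 1.2, 0.4]
finger_gap: 0.996
gripper_force: 0.0
fixture -51.530140586666576 0.04160225379267146 24.879137968714073 [-0.4624091  -0.19288805 -0.21131366]
```

View pics/s2.png

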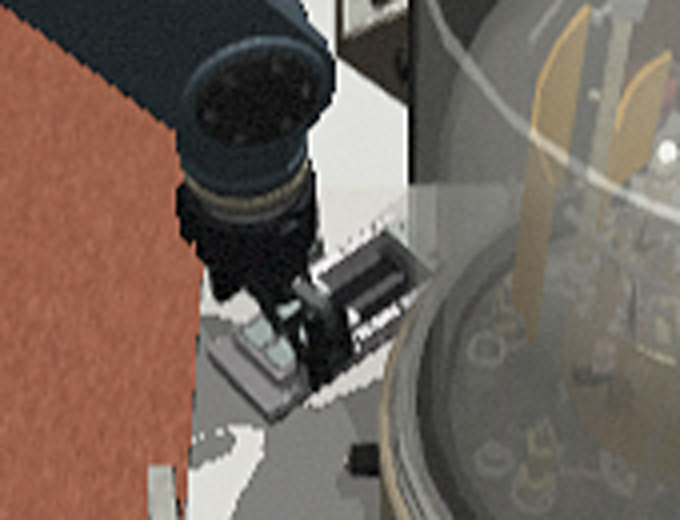

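The fingers straddle the carrier, with the near finger at crop px (320,345). Closing to centre it.

```bash
python3 -m handwheel '[[[0,0,0,0],[0,0,0,0],[0,0,0,0],[0,0,0,0],[0,0,0,0],[0,0,0,0],[0,0,0,0],[0,0,0,0]]]' 45 20; python3 -m handwheel '[[[0,0,0,0],[0,0,0,0],[0,0,0,0],[0,0,0,0],[0,0,-0.6,0],[0,0,-0.9,0],[-0.6,0,-0.7,0],[-0.9,0,0,0],[-0.6,0,0,0],[0,0,0,0]]]' 85 20
```

```text
t: 6.82
tcp_pos: [0.4455, 0.2617, 0.0249]
tool_rot: [0.94, 0.342, 0.001, 0.0]
force: [0.6, -1.4, 6.1]
finger_gap: 0.58
gripper_force: 20.7
t: 8.07
tcp_pos: [0.4037, 0.2275, 0.0796]
tool_rot: [0.94, 0.342, -0.001, -0.0]
force: [0.4, 0.4, 0.1]
finger_gap: 0.996
gripper_force: 0.0
```

```bash
cat >> h.py <<'E'
from scipy.spatial.transform import Rotation as R
def fx(P): 
    r=np.asarray(P)[...,:2]*1000-[484.9,295];c,q=.766,.6428
    return np.stack([r[...,0]*c+r[...,1]*q,-r[...,0]*q+r[...,1]*c],-1)
def wshot(tag):
    s=sense();T=np.eye(4);T[:3,:3]=R.from_quat(s["tool_rot"]).as_matrix();T[:3,3]=s["tcp_pos"]
    p,d=snapshot("wrist");np.savez(f"pics/{tag}.npz",p=p,d=d,T=T);print("tcp fix",fx(T[:3,3]),T[2,3],s["force"])
    return p,pts("wrist",p,d,T)
def plane(P,lo,hi,xr,yr,n=2):
    F=fx(P);z=P[...,2]
    m=((z>lo)&(z<hi)&(F[...,0]>xr[0])&(F[...,0]<xr[1])&(abs(F[...,1])<yr)).astype(np.uint8)
    k,l,st,_=cv2.connectedComponentsWithStats(m,connectivity=4)
    for i in np.argsort(-st[1:,4])[:n]+1:
        if st[i,4]<40: continue
        r=cv2.minAreaRect(F[l==i].astype(np.float32));print(st[i],np.round(r[0],1),np.round(r[1],1),round(r[2],2),np.median(z[l==i]))
E
python3 - <<'E'
from h import *
p,P=wshot("w3");plane(P,.0345,.042,(-84,60),34)
E
python3 -m handwheel '[[[0,0,0,0],[0,0,0,0],[0,0,0.3,0],[0,0,0.5,0],[0,0,0.5,0],[0,0,0.5,0],[0,0,0.4,0],[0,0,0,0]]]' 0 40
```

```text
tcp fix [-105.59947886    0.466758  ] 0.07960794824464983 [0.44749286 0.37892312 0.11538628]
[  205    21   101   144 13553] [-32.9   0.3] [50.2 72.2] 89.34 0.03946959756918694
t: 9.12
tcp_pos: [0.4041, 0.2278, 0.0233]
tool_rot: [0.94, 0.342, -0.001, -0.0]
force: [-0.8, 1.0, 0.8]
finger_gap: -0.0
gripper_force: 0.0
```

```bash
python3 -m handwheel '[[[0.2,0,0,0],[0.3,0,0,0],[0.2,0,0,0],[0.2,0,0,0],[0.2,0,0,0],[0.2,0,0,0],[0.2,0,0,0],[0.2,0,0,0],[0.2,0,0,0],[0.2,0,0,0],[0.2,0,0,0],[0.2,0,0,0],[0.2,0,0,0],[0.2,0,0,0],[0.2,0,0,0]]]' 0 40
python3 - <<'E'
from h import *
p,P=wshot("w4");cv2.imwrite("pics/w4.png",p[:,:,::-1])
F=fx(P);z=P[...,2]
for x in range(-30,82,5):
    m=(abs(F[...,0]-x)<2.5)&(abs(F[...,1])<22);print(x,m.sum(),(np.percentile(z[m],[10,50,90])*1000).round(1) if m.any() else "")
E
```

```text
t: 11.0
tcp_pos: [0.465, 0.2783, 0.0243]
tool_rot: [0.94, 0.342, 0.001, -0.0]
force: [-1.2, -0.9, -0.7]
finger_gap: 0.005
gripper_force: 0.7
tcp fix [-2.60232568e+01  1.54006493e-02] 0.024280483997254857 [-1.16325145 -0.94601825 -0.74168081]
-30 558 [20.7 62.6 74.2]
-25 766 [20.6 22.  80.3]
-20 2176 [36.7 63.4 81.4]
-15 5806 [ 49.1  77.3 105.4]
-10 8971 [ 41.4 102.9 112. ]
-5 1344 [39.2 40.2 41.2]
0 1344 [38.2 39.1 40.1]
5 1375 [37.2 38.1 39. ]
10 1365 [36.1 37.1 38. ]
15 1392 [35. 36. 37.]
20 1399 [34.  35.  35.9]
25 1423 [33.  33.9 34.9]
30 1434 [31.9 32.8 33.8]
35 1432 [30.9 31.8 32.7]
40 1427 [29.8 30.8 31.7]
45 2214 [ 29.   30.3 168.1]
50 1485 [27.8 28.8 29.7]
55 1411 [26.3 27.4 28.6]
60 892 [ 8.4  9.3 10.1]
65 1987 [ 8.5  9.8 34.7]
70 2345 [ 9.1 34.4 35.5]
75 1959 [33.8 34.8 36.1]
80 559 [33.8 34.7 35.8]
```

View pics/w4.png

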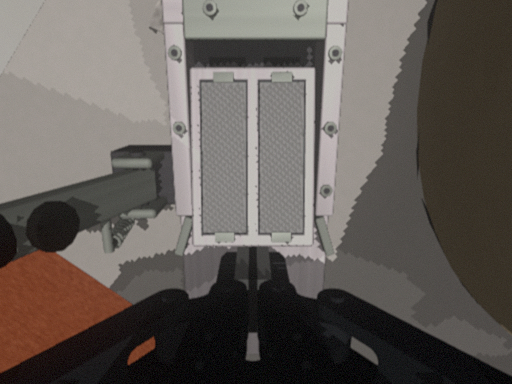

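The carrier has tipped nose-down: its nose edge is at px row 68, near the lip, and it sits straight between the rails. I'll push the last 13 mm.

```bash
python3 -m handwheel '[[[0.1,0,0.03,0],[0.1,0,0.03,0],[0.1,0,0,0],[0.1,0,0,0],[0.08,0,0,0],[0.06,0,0,0],[0,0,0,0],[0,0,0,0]]]' 0 40
python3 - <<'E'
from h import *
p,P=wshot("w5")
F=fx(P);z=P[...,2]
for x in range(-5,82,6):
    m=(abs(F[...,0]-x)<1.5)&(abs(F[...,1])<22);print(x,m.sum(),(np.percentile(z[m],[10,50,90])*1000).round(1) if m.any() else "")
E
```

```text
t: 12.05
tcp_pos: [0.4748, 0.2866, 0.0229]
tool_rot: [0.94, 0.342, 0.001, -0.0]
force: [-0.6, -0.1, 0.8]
finger_gap: 0.002
gripper_force: 0.0
tcp fix [-13.089059     0.06848561] 0.022941670627747757 [-0.59204044 -0.05136037  0.78931578]
-5 1728 [21.3 65.1 94.8]
1 1364 [ 27.   68.6 106.5]
7 650 [26.7 27.6 28.3]
13 665 [26.7 27.6 28.3]
19 685 [26.7 27.5 28.3]
25 708 [26.7 27.6 28.4]
31 729 [26.7 27.6 28.4]
37 780 [26.9 27.6 28.4]
43 758 [26.6 27.5 28.4]
49 761 [26.7 27.6 28.4]
55 876 [26.6 27.5 28.3]
61 880 [26.7 27.6 28.4]
67 1100 [27.5 34.2 35.3]
73 1093 [33.8 34.7 35.6]
79 1080 [33.7 34.7 35.6]
```

The carrier is flat (constant top height). Retreat, lift and check.

```bash
python3 -m handwheel '[[[-0.25,0,0,0],[-0.25,0,0,0],[0,0,-0.6,0],[0,0,-0.9,0],[0,0,-0.9,0],[0,0,-0.9,0],[0,0,-0.9,0],[0,0,-0.9,0],[0,0,-0.9,0],[0,0,0,0],[0,0,0,0]]]' 0 40
python3 - <<'E'
from h import *
p,P=wshot("w6");cv2.imwrite("pics/w6.png",p[:,:,::-1])
plane(P,.0255,.0285,(-8,66),26.3);plane(P,.026,.0305,(-30,84),36,4);plane(P,.018,.023,(-90,0),36)
E
```

```text
t: 13.48
tcp_pos: [0.4645, 0.2783, 0.1727]
tool_rot: [0.94, 0.342, -0.0, -0.0]
force: [-0.0, 0.8, 1.3]
finger_gap: 0.001
gripper_force: 0.0
tcp fix [-26.40937683   0.33089125] 0.17273466554630756 [-0.00731079  0.75971381  1.26971276]
[ 223   73   61   84 4437] [31.6  0.7] [67.7 49.9] 0.07 0.027439671084671824
[ 211   52   73  128 5996] [29.3  5.6] [ 59.8 103. ] 89.79 0.027751262522927644
[ 285   52   13  128 1026] [ 29.4 -30.6] [103.    8.6] 0.46 0.02918735488716087
[ 216  157   76   84 6000] [-43.8  -0. ] [69.1 80. ] 89.94 0.021211564684120082
```

View pics/w6.png

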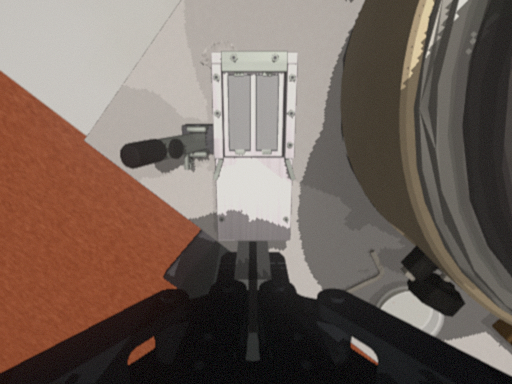

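The carrier is home at centre (33.8, 0.7), flat under the lip. The bar's grip is at px (140,153). Next I move round to the outer side of the bar.

```bash
python3 -m handwheel '[[[0.3,-0.9,0,0],[0.3,-0.95,0,0],[0.3,-0.95,0,0],[0.3,-0.95,0,0],[0.33,-0.9,0,0],[0,0,0.6,0],[0,0,0.9,0],[0,0,0.9,0],[0,0,0.8,0],[0,0,0.3,0],[0,0,0,0]]]' 0 40
python3 - <<'E'
from h import *
s=sense();print(fx(s["tcp_pos"]),s["force"])
p,d=snapshot("side");cv2.imwrite("pics/s7.png",cv2.resize(p[80:230,150:320],None,fx=4,fy=4,interpolation=2)[:,:,::-1])
E
```

```text
t: 14.9
tcp_pos: [0.4191, 0.3911, 0.0842]
tool_rot: [0.94, 0.342, -0.001, 0.0]
force: [-0.2, 0.5, -0.5]
finger_gap: -0.0
gripper_force: 0.0
[ 11.39569914 115.95103722] [-0.21974743  0.46771735 -0.46039696]
```

View pics/s7.png

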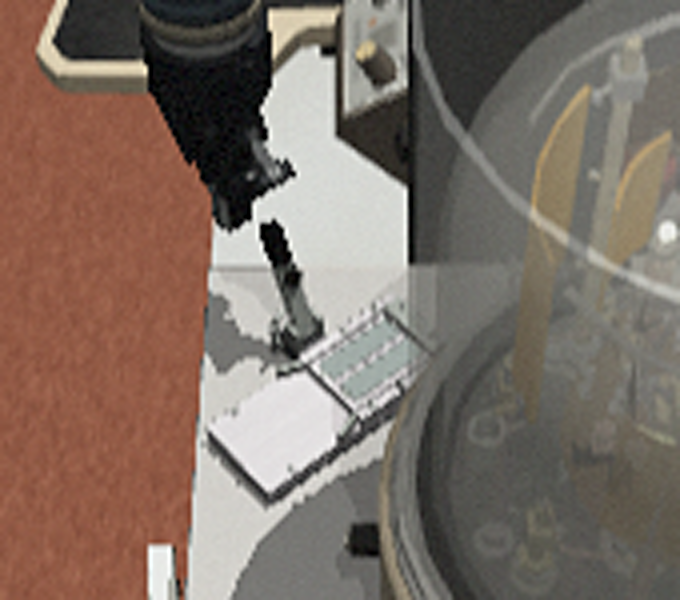

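The closed fingers are outside the bar, at crop px (230,215). Sweeping inward.

```bash
python3 -m handwheel '[[[0,0.25,0,0],[0,0.25,0,0],[0,0.25,0,0],[0,0.25,0,0],[0,0.25,0,0],[0,0.25,0,0],[0,0.25,0,0],[0,0.25,0,0],[0,0.25,0,0],[0,0.25,0,0],[0,0.25,0,0],[0,0.25,0,0],[0,0.25,0,0],[0,0.25,0,0],[0,0.1,0,0],[0,0,0,0],[0,0,0,0]]]' 0 40
python3 - <<'E'
from h import *
p,P=wshot("w8");cv2.imwrite("pics/w8.png",p[:,:,::-1])
E
```

```text
t: 17.08
tcp_pos: [0.4773, 0.3231, 0.0854]
tool_rot: [0.94, 0.342, 0.0, 0.0]
force: [0.1, -0.5, 0.0]
finger_gap: -0.0
gripper_force: 0.0
tcp fix [12.24802179 26.44198675] 0.08537951888873008 [ 0.0912737  -0.53278304  0.00419436]
```

View pics/w8.png

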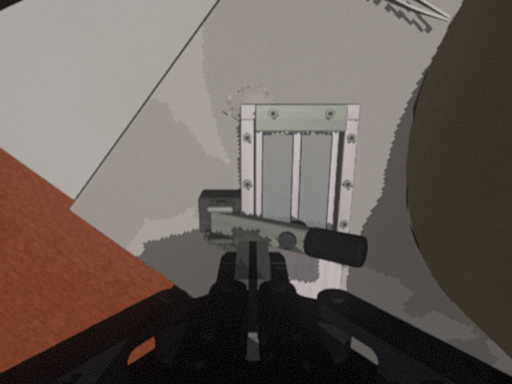

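The bar has gone over and lies across the carrier, with its grip at px (337,246). I'll lift clear and verify heights and bystanders.

```bash
python3 -m handwheel '[[[0,0,-0.6,0],[0,0,-0.9,0],[0,-0.3,-0.9,0],[0,-0.8,-0.9,0],[-0.6,-0.8,-0.8,0],[-0.8,-0.6,0,0],[-0.8,0,0,0],[0,0,0,0],[0,0,0,0]]]' 0 40
python3 - <<'E'
from h import *
p,P=wshot("w9")
F=fx(P);z=P[...,2]
for y in(40,30,20,0,-10,-20,-30,-36,-39,-42):
    m=(abs(F[...,0]-12)<3)&(abs(F[...,1]-y)<2);print(y,m.sum(),np.median(z[m])*1000 if m.any() else "")
plane(P,.0255,.029,(-8,66),26.3)
a=np.load("pics/side0.npz")["p"].astype(int);b=snapshot("side")[0].astype(int)
print("bystander diff",abs(a-b)[245:330,195:300].max(2).mean(),(abs(a-b)[245:330,195:300].max(2)>40).sum())
E
```

```text
t: 18.25
tcp_pos: [0.3962, 0.3363, 0.1886]
tool_rot: [0.94, 0.342, 0.001, -0.0]
force: [0.9, -0.8, 0.7]
finger_gap: 0.0
gripper_force: 0.0
tcp fix [-41.41383817  88.67225886] 0.188617076404962 [ 0.94936612 -0.83930575  0.65067217]
40 32 41.45232715130642
30 32 40.757554415805835
20 31 41.33546717818442
0 33 44.08888624390589
-10 42 42.86745791569607
-20 32 44.811073909440864
-30 33 44.806975719038746
-36 30 44.72054995388034
-39 7 44.653857894474235
-42 0 
[ 325   56   62   58 3225] [42.2  0.9] [50.1 46.7] 89.97 0.027518445715696782
[328 131  51   7 330] [ 0.6 -1. ] [46.   5.6] 89.99 0.02736632327199534
bystander diff 3.5982072829131653 0
```

```bash
python3 -c "
from station import *
print(sign_off())"
```

```text
the job is handed in; nothing more can be done
None
```

The carrier lies flat in the pocket under the lip, about 0.8 mm off home along and across the fixture. The hold-down bar has snapped down across it, the dish, bottle and carton haven't moved, and I handed the job in at about 18 s with the arm clear.

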